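# Clamp a media bottle on the orbital shaker

### The arm

A 6-joint arm with a two-finger parallel gripper is mounted at the origin on a cart in front of the work surface, level with it; the furniture and walls round the work are solid. World frame = base frame: x ahead of the robot, y to its left, z up, the work surface at z = 0. Lengths are in mm, angles in rad, forces in N, time in s.
With the tool pointing down it reaches from about 350 to 775 mm from the base axis. Payload 7.3 kg.
Tool frame: the origin (TCP) lies at the very end of the fingers, on their centre line; the grasp point (between the pads) lies 19 mm behind it; z points along the fingers, y is the line along which they close (so a half turn about z gives the same grasp; the last joint's range is limited). The gripper opens to 92 mm and grips with 3 to 60 N. Pads are 19 mm wide; open, the fingers measure 130 mm over their backs; the gripper's body (75 mm by 190 mm) begins 47 mm behind the grasp point.
Start: joints at [-1.489, 0.342, 1.524, -0, 1.275, -0.146], TCP at [118.585, -511.451, 226.741] pointing down, gripper open.
Joint ranges: [-2.53, 2.53], [-0.77, 2.02], [0.04, 2.7], [-1, 4.14], [0.28, 2.66], [-3.11, 3.11]. Speed limits (rad/s): [2.57, 2.57, 3.14, 3.14, 3.14, 3.14].

### API

Orientations are given as [roll, pitch, yaw] about the fixed x, y, z axes, in that order (R = Rz(yaw) Ry(pitch) Rx(roll)).
In Python, from plant import get_obs, vision, workorder gives the robot as it stands.
- The arm moves only by the shell command python3 -m pendant 'ROWS' [OPENING]. ROWS is a JSON object of lists of equal length, an entry for each row: "dp": the shift along the tool's x, y, z in m, a list of three; "rotation": the turn, a rotation vector about the tool's x, y, z in rad, a list of three. A call has 1 to 8 rows; each row is the pose to reach, as a shift and turn from the pose commanded when the call began, along the tool's axes at that moment; what a row does not reach only later rows make up. A row lasts 1/8 s, in which the tool goes at most 62.5 mm and 10.7 degrees, less where a joint would pass 70% of its speed; a pose out of reach is approached as far as the arm can. A call with a gripper value outside its range is refused whole. OPENING is the finger opening in m, from 0 to 0.0918, set as the call begins (- or left out, the last holds). The fingers move at their own pace and stop on an object; the grip force is fixed at half the most. Time passes only in rows, so rows that repeat a pose let the fingers close. It gives the time, the measured TCP pose, the force, the opening and the grip force at its end, in the units of the state.
- get_obs(): the state, without advancing time (a new reading comes with each control period).
- vision.capture(name): name is "scene" or "top" or "wrist"; returns a dict with "pixels" (420x560x3 uint8, red, green, blue), "vfov" (degrees; the focal length in pixels is half the picture's height over the tangent of half this angle, whatever the lens; pixels are square), "cx", "cy" (the principal point, pixels), "pose" (4x4, takes a point from camera to world coordinates); the wrist camera has in their place "T_tool_cam" (4x4, takes a point from camera to tool coordinates, whose origin is the TCP and whose axes are the flange's). Camera axes: x right, y up, looking along -z (the intrinsics and any distortion apply to the point x, -y, -z); pixel columns grow to the right and rows downward; lengths in mm; the calibration is good to about 2 mm. A picture is of the moment at which its call begins: read the wrist's pose just before it. There is no depth.
- workorder.close_job(): hands the job in; it is judged then, once.
The state is a dict: "time": time; "joint_positions": joint angles; "dq": joint speeds; "tau": joint torques, N m; "tool_pos": TCP position; "tcp_rot": TCP orientation; "contact_force": force on the tool from outside, world axes, zero at the start; "moment": the same for the moment, N m; "grip_width": finger opening in mm; "finger_force": force on a finger pad.
Only numpy, scipy, OpenCV 4.12 (cv2) and the standard library are available. Lean on these libraries where they do the work, as an engineer would, in place of code of your own. Each camera call takes 0.05 s, during which the arm holds its last target. There are 200 camera calls.

### The job

Stand the tall screw-cap glass bottle upright on the shaker's platform, between the fixed cradle and the open sliding jaw; set it down, do not drop it. Then press the spring button on the jaw's tube down through its hole and slide the jaw up to the bottle, until the button pops up through the hole where the jaw's sprung bar holds the bottle tight in the cradle. Be gentle: press and push the button, and squeeze the bottle with the bar, with less than 15 N, and leave the other things where they stand.

Things in the scene. Friction and masses are not known exactly. Their poses are not given: they have to be found in the camera images.
- shaker: Bench shaker, fixed: 200 (x) x 290 (y) mm platform on a low white housing. Origin: centre of its underside, on the bench; x from control panel to back, z up. Top of the platform's grey mat, where the bottle stands: z = 67 mm. Fixed cradle at the -y end: two upright rubber-faced plates in a 120 degree V open to +y, tops 46 mm above the mat.
- seat (a point): Point on the mat under the axis of the bottle when it sits home in the cradle, touching both plates; axes as the shaker's. With the jaw fully open the bottle has 36 mm of play: its axis fits from 0 to +36 mm in y of this frame. The jaw slides along -y towards it.
- bottle: The tall clear glass bottle with an orange screw cap, about 0.42 kg, loose on the bench. Round, 86 mm diameter, 160 mm high. Origin: centre of its underside, z up along its axis. Take it by the cap: 47 mm diameter, from 134 to 160 mm above the origin.
- hole_bottle (a point): Centre, at the top face, of the third of four round 14 mm holes, 20 mm apart and joined by an 8 mm slot, in the top of the fixed square steel tube (26 mm wide, along y, top 38 mm above the mat). This hole is the one for this bottle. Axes as the shaker's; the first hole is 40 mm to +y, the fourth 20 mm to -y.
- button_axis (a point): On the axis of the spring button at the tube's top face, 38 mm above the mat; moves with the jaw; axes as the shaker's. Above it on a threaded stem is the black thumb piece to press: flat 22 (x) x 34 (y) mm, from y = -14 to +20 mm of this point, at its -y end a ridge, 6 mm thick, 7.5 mm high, to push the jaw by. It is screwed on by hand: its flat lies anywhere from 13 to 23 mm above this point.
- jaw (a joint): Slide of the jaw towards the bottle, along -y of the shaker, m: 0 open, button in the first hole, as at the start. Holes at 0, 0.020, 0.040, 0.060; play 1.5 mm each way. The jaw is an inner tube with a T-shaped end, 104 mm wide, 40 mm high above the mat; its bar touches the seated bottle at 0.035; the bottle stops it at about 0.044. Free of the holes it slides with 1 to 3 N.
- button_foot (a point): On the button's axis at the height of the mat, below the thumb piece; moves with the jaw. How the button works: 3 N starts it down, 8 N takes it fully down, 5 mm, to a hard stop. In a hole its shoulder locks the jaw; 4 mm down (7 N) frees it. Between holes the tube holds it 4 mm down by itself; unless pressed it pops up at the next hole it crosses, 4 mm, with 3 to 6 N.
- bar_face: Black rubber face of the jaw's sprung bar, 100 x 5 x 24 mm, 15 to 39 mm above the mat. The bar is sprung: the bottle pushes it back up to 8 mm, 3.5 N to start, 7.5 N at its stop. Once the fingers let go, it drives an unlocked jaw back; a locked one stays.
- tube_rack: Orange micro tube rack, 52 x 112 x 46 mm, stands on the bench; leave alone. Origin: centre of its underside.
- timer: White pocket bench timer lying flat, 68 x 60 x 15 mm, loose; leave alone. Origin: centre of its underside.
- kit_carton: Small blue and white carton, 52 x 76 x 42 mm, loose; leave alone. Origin: centre of its underside.
Mind the look-alikes: they are no part of the job. Leave any black or pink look-alike of the bottle alone.

How it is judged (in metres and radians):
On the way, in this order (a step that is already met when the one before it is completed fails the run):
1. the bottle stands on the platform between the cradle and the open jaw, let go (z of bottle in the frame of seat between -0.004 and 0.004 m and x of bottle in the frame of seat between -0.03 and 0.03 m and y of bottle in the frame of seat between -0.01 and 0.04 m and angle between bottle's own z axis and vertical below 0.06 rad and contact force between the fingers and bottle below 0.1 N and value of joint jaw below 0.005 m), for 0.2 s.
2. the jaw has been slid out of the first hole (value of joint jaw above 0.01 m), for 0.05 s.
At the end, for the whole second after the job is handed in: The jaw stays locked by its button in the third hole (at 0.0365 to 0.0435), the sprung bar presses on the bottle with over 2 N, and the bottle stands still and upright (within 0.06 rad) on the mat, home in the cradle (within 10 mm sideways and 6 mm along the slide of its seat) (value of joint jaw between 0.0365 and 0.0435 m and contact force between bottle and bar_face above 2 N and x of bottle in the frame of seat between -0.01 and 0.01 m and y of bottle in the frame of seat between -0.006 and 0.006 m and z of bottle in the frame of seat between -0.004 and 0.004 m and angle between bottle's own z axis and vertical below 0.06 rad and linear speed of bottle below 0.02 m/s); the robot touches nothing.
It fails at once if the fingers press or push the shaker, its jaw or its button with 15 N or more (contact force between the fingers and shaker above 15 N).
It fails at once if the bar squeezes the bottle with 15 N or more (contact force between bottle and bar_face above 15 N).
It fails at once if the bottle is dropped (linear speed of bottle above 0.4 m/s and contact force between the fingers and bottle below 0.1 N).
It fails at once if the bottle is tipped (angle between bottle's own z axis and vertical above 0.4 rad).
It fails at once if another thing is disturbed (distance of any of timer, kit_carton from where it was at the start of the episode above 0.03 m).
It also fails if it takes over 72 s, if anything falls off the work surface, if the arm or the gripper's body presses on something with over 40 N, if the wrist force passes 120 N, or if a joint passes its speed limit or range.

## Working session

There is one attempt and no reset: what is moved stays moved. The work goes in short steps, Python scripts to look and compute and a shell command to move; the robot and the scene stay as the last step left them, time stands still between calls to the robot, and variables do not carry over. Pictures are saved under pics/ and viewed, at most 10 in all, crops included, and the job is handed in when it is done.

```bash
ls; mkdir -p pics; cat > h.py <<'E'
import numpy as np, cv2
from scipy.spatial.transform import Rotation as R
from plant import get_obs, vision, workorder
def cap(n):
    o=get_obs(); c=vision.capture(n)
    if n=='wrist':
        T=np.eye(4); T[:3,:3]=R.from_euler('xyz',o['tcp_rot']).as_matrix(); T[:3,3]=np.array(o['tool_pos'])
        c['pose']=T@np.array(c['T_tool_cam'])
    c['pose']=np.array(c['pose']); c['pixels']=np.array(c['pixels'])
    return c
def save(c,f): cv2.imwrite(f,cv2.cvtColor(c['pixels'],cv2.COLOR_RGB2BGR))
def foc(c): return 210/np.tan(np.radians(c['vfov'])/2)
def ray(c,u,v):
    f=foc(c); d=np.array([(u-c['cx'])/f,-(v-c['cy'])/f,-1]); P=c['pose']
    return P[:3,3],P[:3,:3]@d
def onz(c,u,v,z):
    o,d=ray(c,u,v); return o+d*(z-o[2])/d[2]
def proj(c,p):
    q=np.linalg.inv(c['pose'])@np.append(p,1); f=foc(c)
    return np.array([c['cx']-f*q[0]/q[2], c['cy']+f*q[1]/q[2]])
E
python3 - <<'E'
from h import *
print(get_obs())
for n in ['scene','top','wrist']:
    c=cap(n); save(c,f'pics/{n}0.png'); print(n,{k:v for k,v in c.items() if k!='pixels'})
E
```

```text
pics
{'time': 0.0, 'joint_positions': array([-1.48898520e+00,  3.42718973e-01,  1.52501327e+00, -4.08168903e-05,
        1.27540528e+00, -1.46013146e-01]), 'dq': array([-0.00058017, -0.00080671, -0.00167839, -0.00048743,  0.00051424,
        0.00083414]), 'tau': array([-2.16379199e-04, -4.31241381e+01, -2.44218940e+01,  7.16595096e-02,
        5.59638196e-02, -1.44142487e-04]), 'tool_pos': array([ 118.54462604, -511.020685  ,  226.04822104]), 'tcp_rot': array([-3.14005854e+00, -1.86155887e-04,  2.27836037e-01]), 'contact_force': array([ 0.17742171, -0.35207513,  0.20588458]), 'moment': array([0.02483874, 0.00743611, 0.00693924]), 'finger_force': 0.0, 'grip_width': 91.85851334598858}
scene {'vfov': 43.79902953087671, 'cx': 272.10236485682924, 'cy': 215.79885527134508, 'pose': array([[-8.35071224e-01,  2.09466586e-01, -5.08704040e-01,
        -3.29415583e+02],
       [-5.50057487e-01, -3.34097439e-01,  7.65385957e-01,
         1.16802289e+03],
       [-9.63393349e-03,  9.18968253e-01,  3.94213821e-01,
         7.73182520e+02],
       [ 0.00000000e+00,  0.00000000e+00,  0.00000000e+00,

[... 549 characters left out ...]
ol_cam': array([[ 9.68754859e-05,  9.51822339e-01,  3.06650005e-01,
         8.36476307e+01],
       [ 9.99999963e-01, -1.48130746e-05, -2.69936624e-04,
        -2.00545672e-01],
       [-2.52389280e-04,  3.06650020e-01, -9.51822306e-01,
        -1.58112738e+02],
       [ 0.00000000e+00,  0.00000000e+00,  0.00000000e+00,
         1.00000000e+00]]), 'pose': array([[ 2.25935924e-01,  9.27188157e-01,  2.98789356e-01,
         2.00015289e+02],
       [-9.74141583e-01,  2.15380922e-01,  6.82585840e-02,
        -4.92202060e+02],
       [-1.06497655e-03, -3.06485203e-01,  9.51874827e-01,
         3.84258665e+02],
       [ 0.00000000e+00,  0.00000000e+00,  0.00000000e+00,
         1.00000000e+00]])}
```

View pics/scene0.png

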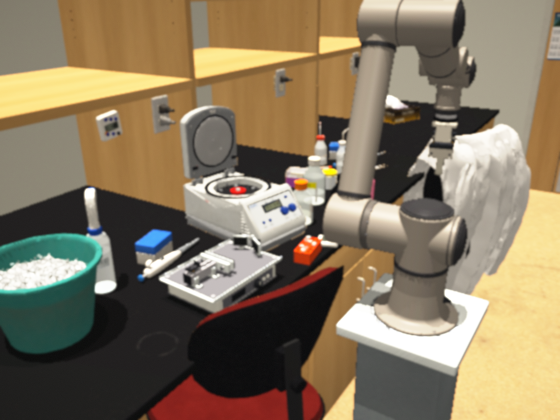

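View pics/top0.png

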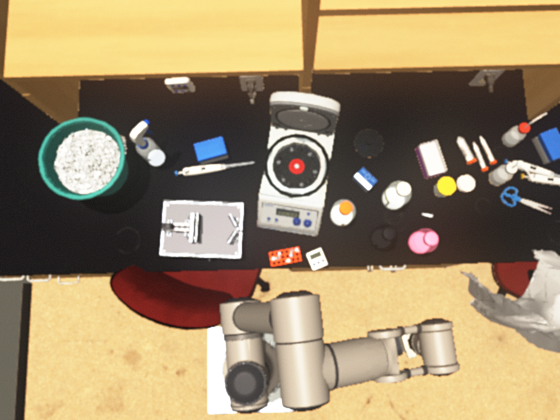

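The scene view shows the shaker at about (222,272), with the jaw on its left. The top view shows these things:
- The shaker is at (202,229), with the jaw at (185,227) and the V cradle at (235,228).
- What could be taken for the bottle: the clear bottle with an orange cap (343,208), a white-capped bottle (397,194), a black one (382,237), a pink one (423,240), a yellow cap (446,186) and a red cap (516,132).

By the description I choose (343,208).

```bash
python3 - <<'E'
from h import *
c=cap('top'); im=c['pixels']; print(foc(c))
hsv=cv2.cvtColor(im,cv2.COLOR_RGB2HSV)
m=cv2.inRange(hsv,(8,120,120),(24,255,255)); m2=np.zeros_like(m); m2[185:235,320:370]=m[185:235,320:370]
n,l,s,ce=cv2.connectedComponentsWithStats(m2); 
for i in range(1,n): print('orange',s[i],ce[i], onz(c,*ce[i],160))
for nm,(u,v),z in [('white',(397,194),160),('black',(382,237),160),('pink',(426,238),160),('timer',(317,258),15),('rack',(285,257),46),('carton',(365,179),42)]: print(nm,onz(c,u,v,z).round())
# shaker platform corners: light grey
g=((hsv[...,1]<40)&(hsv[...,2]>110)).astype(np.uint8); q=np.zeros_like(g); q[190:270,150:255]=g[190:270,150:255]
k=max(cv2.findContours(q,cv2.RETR_EXTERNAL,cv2.CHAIN_APPROX_NONE)[0],key=cv2.contourArea)
r=cv2.minAreaRect(k); print(r); 
for b in cv2.boxPoints(r): print(b,onz(c,*b,67).round(1))
a=cv2.resize(im[180:280,145:255],None,fx=5,fy=5,interpolation=cv2.INTER_CUBIC)
b=cv2.resize(im[175:275,325:375],None,fx=5,fy=5,interpolation=cv2.INTER_CUBIC)
cv2.imwrite('pics/crop1.png',cv2.cvtColor(np.hstack([a,b]),cv2.COLOR_RGB2BGR))
E
```

```text
494.0912852547895
orange [340 201  13  13 140] [345.55714286 207.02857143] [ 547.15315044 -343.17330733  160.        ]
white [ 588. -524.  160.]
black [ 440. -463.  160.]
pink [ 433. -613.  160.]
timer [ 384. -247.   15.]
rack [ 389. -130.   46.]
carton [ 671. -435.   42.]
((201.151611328125, 228.75543212890625), (83.01850128173828, 57.03506088256836), 2.045408248901367)
[158.65097 255.77327] [403.6 322.2  67. ]
[160.68665 198.77455] [611.2 318.2  67. ]
[243.65225 201.7376 ] [592.3  16.   67. ]
[241.61658 258.73633] [385.2  25.6  67. ]
```

View pics/crop1.png

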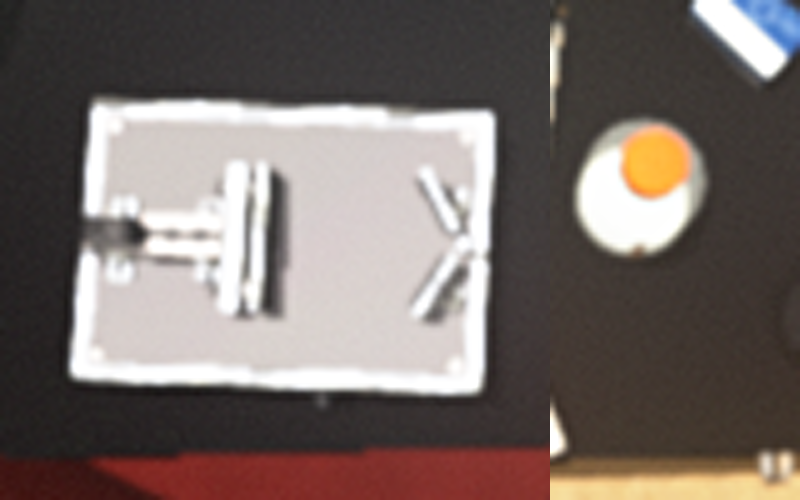

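The crop shows the clear bottle with its orange cap at (655,160). On the shaker are the jaw bar at (262,240), the dark thumb piece at (110,235) and the V cradle at (445,245). The choice of bottle holds: 547,-343 is 645 mm out, so within reach. Next I move above it for a wrist view.

```bash
cat >> h.py <<'E'
def delta(p,yaw=None):
    "dp (m) and rotation from the measured pose to TCP p (mm), tool down with this yaw"
    o=get_obs(); M=R.from_euler('xyz',o['tcp_rot'])
    dp=M.inv().apply(np.array(p)-o['tool_pos'])/1000
    G=R.from_euler('xyz',[np.pi,0,o['tcp_rot'][2] if yaw is None else yaw])
    print('dp',dp.round(4),'rot',(M.inv()*G).as_rotvec().round(4))
E
python3 -m pendant '{"dp":[[0.455,-0.067,-0.074],[0.455,-0.067,-0.074],[0.455,-0.067,-0.074],[0.455,-0.067,-0.074],[0.455,-0.067,-0.074],[0.455,-0.067,-0.074],[0.455,-0.067,-0.074],[0.455,-0.067,-0.074]],"rotation":[[0,0,-0.16],[0,0,-0.32],[0,0,-0.48],[0,0,-0.64],[0,0,-0.8],[0,0,-0.96],[0,0,-1.12],[0,0,-1.28]]}'
python3 - <<'E'
from h import *
delta([547,-343,300],1.51)
E
```

```text
time: 1.2
tool_pos: [549.5, -341.4, 300.5]
tcp_rot: [3.141, -0.0, 1.516]
contact_force: [-0.3, -0.7, -0.2]
grip_width: 91.9
finger_force: 0.0
dp [-0.0018 -0.0024  0.0005] rot [ 0.0004 -0.0003  0.0062]
```

```bash
python3 -m pendant '{"dp":[[0,0,0],[0,0,0]],"rotation":[[0,0,0],[0,0,0]]}' && python3 - <<'E'
from h import *
c=cap('wrist'); save(c,'pics/w1.png'); hsv=cv2.cvtColor(c['pixels'],cv2.COLOR_RGB2HSV)
m=cv2.inRange(hsv,(5,120,100),(24,255,255))
for k in cv2.findContours(m,cv2.RETR_EXTERNAL,cv2.CHAIN_APPROX_NONE)[0]:
    if cv2.contourArea(k)>200:
        (u,v),r=cv2.minEnclosingCircle(k); print(u,v,r,cv2.boundingRect(k),onz(c,u,v,160).round(1))
print(get_obs()['tool_pos'])
E
```

```text
time: 1.45
tool_pos: [545.9, -343.7, 300.2]
tcp_rot: [-3.14, -0.0, 1.505]
contact_force: [-0.3, -0.9, -0.2]
grip_width: 91.9
finger_force: 0.0
106.5 310.5 24.909936904907227 (97, 286, 15, 50) [ 348.3 -462.2  160. ]
281.2522888183594 192.02752685546875 24.246732711791992 (258, 168, 48, 49) [ 550.3 -339.2  160. ]
145.5 23.5 40.920753479003906 (112, 0, 68, 58) [ 445.9 -186.5  160. ]
[ 545.61407372 -344.00685222  300.4237588 ]
```

View pics/w1.png

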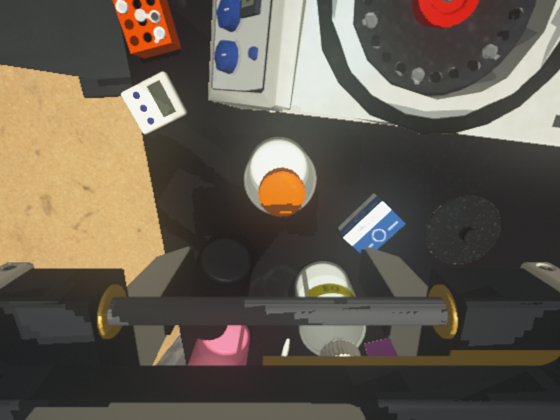

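The wrist view shows the orange cap at (282,192), radius 24 px. That fits a 47 mm cap at z = 160, and its centre comes out at about (549.5,-340). The timer is at (153,100) and the carton at (372,225). The fingers pass clear of all of these.

```bash
python3 - <<'E'
from h import *
delta([549.5,-340,137],1.51)
E
```

```text
dp [0.0042 0.0038 0.1634] rot [-0.001  -0.0001 -0.0051]
```

```bash
python3 -m pendant '{"dp":[[0.004,0.004,0.04],[0.004,0.004,0.08],[0.004,0.004,0.12],[0.004,0.004,0.145],[0.004,0.004,0.158],[0.004,0.004,0.163],[0.004,0.004,0.163],[0.004,0.004,0.163]],"rotation":[[0,0,0],[0,0,0],[0,0,0],[0,0,0],[0,0,0],[0,0,0],[0,0,0],[0,0,0]]}' && python3 -m pendant '{"dp":[[0,0,0],[0,0,0],[0,0,0],[0,0,0],[0,0,0],[0,0,0]],"rotation":[[0,0,0],[0,0,0],[0,0,0],[0,0,0],[0,0,0],[0,0,0]]}' 0.03
```

```text
time: 2.5
tool_pos: [551.4, -340.1, 138.9]
tcp_rot: [3.14, 0.001, 1.508]
contact_force: [0.6, 0.6, 0.1]
grip_width: 92.0
finger_force: 0.0
time: 3.25
tool_pos: [550.8, -339.6, 137.7]
tcp_rot: [-3.141, -0.0, 1.508]
contact_force: [-0.7, -0.4, 0.8]
grip_width: 46.0
finger_force: 29.9
```

```bash
python3 -m pendant '{"dp":[[0,0,-0.03],[0,0,-0.08],[0,0,-0.13],[0,0,-0.18],[0,0,-0.23],[0,0,-0.25],[0.03,-0.008,-0.25],[0.08,-0.02,-0.25]],"rotation":[[0,0,0],[0,0,0],[0,0,0],[0,0,0],[0,0,0],[0,0,0],[0,0,0],[0,0,0]]}' && python3 -m pendant '{"dp":[[0.05,-0.012,0],[0.1,-0.024,0],[0.15,-0.036,0],[0.2,-0.048,0],[0.235,-0.056,0],[0.252,-0.06,0],[0.255,-0.062,0],[0.255,-0.062,0]],"rotation":[[0,0,0],[0,0,0],[0,0,0],[0,0,0],[0,0,0],[0,0,0],[0,0,0],[0,0,0]]}' && python3 - <<'E'
from h import *
c=cap('wrist'); save(c,'pics/w2.png'); print(get_obs()['tool_pos'],get_obs()['tcp_rot'],get_obs()['contact_force'])
np.save('w2.npy',c,allow_pickle=True)
E
```

```text
time: 4.25
tool_pos: [535.7, -258.9, 385.8]
tcp_rot: [-3.139, -0.001, 1.505]
contact_force: [1.3, 1.1, -4.5]
grip_width: 46.2
finger_force: 30.0
time: 5.25
tool_pos: [490.4, -1.1, 387.4]
tcp_rot: [-3.141, 0.001, 1.507]
contact_force: [-0.4, 0.6, -5.1]
grip_width: 45.8
finger_force: 30.0
[490.43385667  -1.27790167 387.39219233] [-3.14114713e+00  5.42052327e-04  1.50654696e+00] [-0.39494856 -0.68730091 -4.0763715 ]
```

View pics/w2.png

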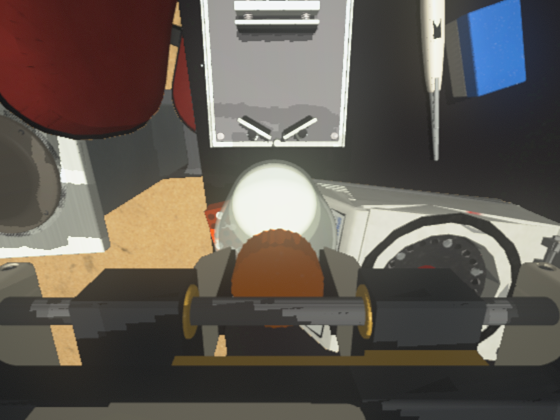

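The wrist view shows the platform between u = 209 and 345, with its -y edge at v = 147. The cradle plates run (237,118)-(272,138) and (283,138)-(317,117), and the jaw bar is at v ≈ 20. I move on in +y to see the button.

```bash
python3 -m pendant '{"dp":[[0.03,0,0],[0.08,0,0],[0.12,0,0],[0.147,0,0],[0.15,0,0],[0.15,0,0],[0.15,0,0]],"rotation":[[0,0,0],[0,0,0],[0,0,0],[0,0,0],[0,0,0],[0,0,0],[0,0,0]]}' && python3 - <<'E'
from h import *
c=cap('wrist'); np.save('w3.npy',c,allow_pickle=True); print(get_obs()['tool_pos'])
d=np.load('w2.npy',allow_pickle=True).item()
a=cv2.resize(d['pixels'][0:160,195:365],None,fx=2.3,fy=2.3,interpolation=cv2.INTER_CUBIC)
b=cv2.resize(c['pixels'][0:260,195:365],None,fx=2.3,fy=2.3,interpolation=cv2.INTER_CUBIC)
o=np.zeros((b.shape[0],b.shape[1]+a.shape[1],3),np.uint8); o[:a.shape[0],:a.shape[1]]=a; o[:,a.shape[1]:]=b
cv2.imwrite('pics/w3.png',cv2.cvtColor(o,cv2.COLOR_RGB2BGR)); print(o.shape)
E
```

```text
time: 6.18
tool_pos: [499.9, 148.2, 387.7]
tcp_rot: [3.142, 0.001, 1.506]
contact_force: [-0.3, -0.2, -4.6]
grip_width: 46.2
finger_force: 30.0
[499.85568754 148.34301058 387.71263442]
(598, 782, 3)
```

View pics/w3.png

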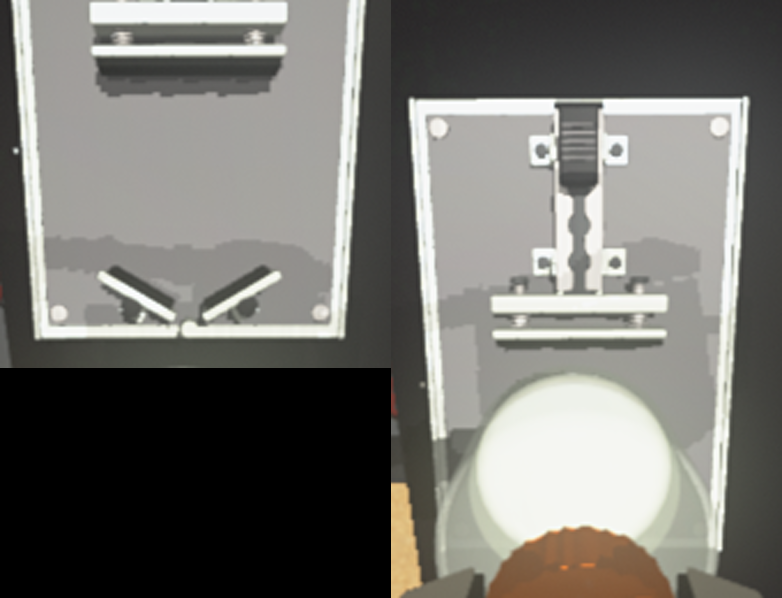

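The left panel shows the cradle plates meeting near (190,322). The right panel shows the thumb piece at (580,102)-(580,190), the slot holes at (578,225) and (578,262), the T plate at v ≈ 303 and the bar at v ≈ 334. I turn these pixels into points.

```bash
python3 - <<'E'
from h import *
d=np.load('w2.npy',allow_pickle=True).item(); c=np.load('w3.npy',allow_pickle=True).item()
P=lambda cam,x,y,z,off=0:onz(cam,195+(x-off+.5)/2.3-.5,(y+.5)/2.3-.5,z)
def show(n,p): print(n,p.round(1))
# corners of the platform, mat border z 67
L=[P(d,36,337,67),P(d,343,337,67)]; U=[P(c,410,99,67,391),P(c,747,99,67,391)]
for n,p in zip(['-y lo x','-y hi x','+y lo x','+y hi x'],L+U): show(n,p)
yax=(U[0]+U[1]-L[0]-L[1])/2; print('len',np.linalg.norm(yax),'yaw',np.arctan2(-yax[0],yax[1]),'yaw from x edges',[np.arctan2((b-a)[1],(b-a)[0]) for a,b in (L,U)])
for n,x,y,z in [('barL',494,334,106),('barR',666,334,106),('bar bottom edge mid',580,338,106),('TL top',491,296,107),('TR',668,296,107),('T low',580,311,107),('hole a',577,225,105),('hole b',577,262,105),('thumb top mid13',580,102,118),('thumb top mid23',580,102,128),('ridge low 13',580,187,122),('ridge low 23',580,187,132),('thL',557,140,122),('thR',602,140,122)]: show(n,P(c,x,y,z,391))
for n,x,y,z in [('d barL',93,46,106),('d barR',285,46,106),('d bar low',190,55,106),('pl l out',104,270,113),('pl l in',175,317,113),('pl r out',276,272,113),('pl r in',206,317,113)]: show(n,P(d,x,y,z))
E
```

```text
-y lo x [392.4  33.   67. ]
-y hi x [592.1  20.3  67. ]
+y lo x [410.1 321.5  67. ]
+y hi x [609.5 308.6  67. ]
len 288.96267617607464 yaw -0.06067623660161929 yaw from x edges [np.float64(-0.06360027593802275), np.float64(-0.06467651660401136)]
barL [450.7 185.6 106. ]
barR [553.4 178.9 106. ]
bar bottom edge mid [501.9 179.9 106. ]
TL top [451.3 207.7 107. ]
TR [555.1 201.  107. ]
T low [502.9 195.7 107. ]
hole a [504.3 243.8 105. ]
hole b [503.  223.5 105. ]
thumb top mid13 [510.  304.7 118. ]
thumb top mid23 [509.9 303.  128. ]
ridge low 13 [507.3 262.6 122. ]
ridge low 23 [507.2 261.9 132. ]
thL [496.5 286.7 122. ]
thR [520.5 285.1 122. ]
d barL [450.9 187.5 106. ]
d barR [553.1 181.  106. ]
d bar low [502.3 180.  106. ]
pl l out [446.1  73.  113. ]
pl l in [484.9  44.1 113. ]
pl r out [544.4  65.6 113. ]
pl r in [503.   42.9 113. ]
```

```bash
python3 - <<'E'
from h import *
d=np.load('w2.npy',allow_pickle=True).item(); c=np.load('w3.npy',allow_pickle=True).item()
gd=d['pixels'].mean(2); gc=c['pixels'].mean(2)
print('d cols 270,290 v15-45'); 
for u in (260,295): print(gd[15:45,u].astype(int))
print('y at z106/z82 for v:',[(v,onz(d,277,v,106)[1].round(1),onz(d,277,v,82)[1].round(1)) for v in (22,24,26,28,30,32,34)])
print('c v140-160')
for u in (260,295): print(gc[138:158,u].astype(int))
print([(v,onz(c,277,v,106)[1].round(1)) for v in (143,145,147,149,151)])
print('plates, cols'); 
for u in (250,258,300,308): print(u,gd[105:145,u].astype(int))
E
```

```text
d cols 270,290 v15-45
[ 95  81  75  77 139 243 247 247 232 140  72  65  67  61  57  55  55  58
  73  79  91  96  96  96  94 101 145 160 160 160]
[ 92  81  80  93 159 244 247 247 212 114  70  69  69  64  60  60  59  63
  76  88  96  98  98  98  96 101 146 162 162 162]
y at z106/z82 for v: [(22, np.float64(181.8), np.float64(187.2)), (24, np.float64(179.6), np.float64(184.9)), (26, np.float64(177.4), np.float64(182.6)), (28, np.float64(175.2), np.float64(180.3)), (30, np.float64(173.0), np.float64(178.0)), (32, np.float64(170.8), np.float64(175.7)), (34, np.float64(168.6), np.float64(173.3))]
c v140-160
[136 151 150 145 144 195 245 245 232 153  90  85  89 121 146 152 152 152
 152 152]
[118 130 147 147 147 208 247 246 197 112  87  89  90 101 140 154 154 154
 154 154]
[(143, np.float64(184.9)), (145, np.float64(182.1)), (147, np.float64(179.4)), (149, np.float64(176.7)), (151, np.float64(174.0))]
plates, cols
250 [161 148 140 139 140 140 140 141 141 141 141 142 132  96  69  69  70  69
  99 215 249 248 249 204 113  91  90  90  89  87  84  84  80  81  85 119
 194 233 238 238]
258 [162 156 144 140 141 141 140 141 141 141 141 141 141 141 141 143 141 116
  81  70  74  73  75 129 234 249 248 246 200 131 118 161 157 144 140 148
 200 234 239 239]
300 [143 142 143 143 143 142 142 143 143 143 142 143 143 143 130 100  75  72
  72  71  96 195 242 244 216 135  91  87  86  85  82  82 101 122 143 151
 197 233 238 239]
308 [146 142 143 143 143 143 143 143 144 142 109  76  70  73  71  81 166 238
 244 243 222 151 120 135 144 144 143 143 143 150 146 144 144 144 143 148
 197 233 237 238]
```

The bar face lies at y ≈ 174.3 and the cradle's V gives the same seat, (496.6, 96.2), to within 1 mm. The visible holes are the third at (504.3,243.8) and the fourth, which puts the button at (506.8,283.7). I lower the bottle about 12 mm to +y of the seat.

```bash
python3 -m pendant '{"dp":[[-0.03,0.001,0],[-0.04,0.001,0.03],[-0.04,0.001,0.07],[-0.04,0.001,0.11],[-0.04,0.001,0.14],[-0.04,0.001,0.155],[-0.04,0.001,0.158],[-0.04,0.001,0.158]],"rotation":[[0,0,0],[0,0,0],[0,0,0],[0,0,0],[0,0,0],[0,0,0],[0,0,0],[0,0,0]]}' && python3 - <<'E'
from h import *
delta([498.3,108.2,206.5],1.508)
E
```

```text
time: 7.22
tool_pos: [498.5, 109.1, 230.3]
tcp_rot: [3.141, 0.0, 1.507]
contact_force: [1.0, -0.0, -4.5]
grip_width: 46.3
finger_force: 30.0
dp [-0.001  -0.0002  0.0238] rot [ 0.0011  0.     -0.0008]
```

```bash
python3 -m pendant '{"dp":[[-0.001,0,0.01],[-0.001,0,0.019],[-0.001,0,0.023],[-0.001,0,0.0235],[-0.001,0,0.024],[-0.001,0,0.0245],[-0.001,0,0.025],[-0.001,0,0.025]],"rotation":[[0,0,0],[0,0,0],[0,0,0],[0,0,0],[0,0,0],[0,0,0],[0,0,0],[0,0,0]]}'
```

```text
time: 8.22
tool_pos: [498.3, 108.5, 205.4]
tcp_rot: [3.14, 0.0, 1.508]
contact_force: [-1.0, -0.7, 3.8]
grip_width: 45.8
finger_force: 30.1
```

The force has gone from -4.5 to +3.8 N, so the bottle stands on the mat. I let go and retreat upward.

```bash
python3 -m pendant '{"dp":[[0,0,0],[0,0,0],[0,0,0],[0,0,0],[0,0,0]],"rotation":[[0,0,0],[0,0,0],[0,0,0],[0,0,0],[0,0,0]]}' 0.0918 && python3 -m pendant '{"dp":[[0,0,-0.01],[0,0,-0.03],[0,0,-0.07],[0,0,-0.12],[0,0,-0.15],[0,0,-0.15],[0,0,-0.15]],"rotation":[[0,0,0],[0,0,0],[0,0,0],[0,0,0],[0,0,0],[0,0,0],[0,0,0]]}' && python3 - <<'E'
from h import *
c=cap('wrist'); np.save('w4.npy',c,allow_pickle=True); save(c,'pics/w4.png'); print(get_obs()['tool_pos'])
E
```

```text
time: 8.85
tool_pos: [498.0, 108.5, 204.6]
tcp_rot: [-3.142, 0.0, 1.508]
contact_force: [-0.4, 0.6, -0.6]
grip_width: 89.8
finger_force: 0.0
time: 9.72
tool_pos: [497.7, 108.5, 354.1]
tcp_rot: [-3.141, 0.0, 1.508]
contact_force: [0.7, 0.2, -1.0]
grip_width: 91.5
finger_force: 0.0
[497.55403918 108.48216879 353.62029324]
```

View pics/w4.png

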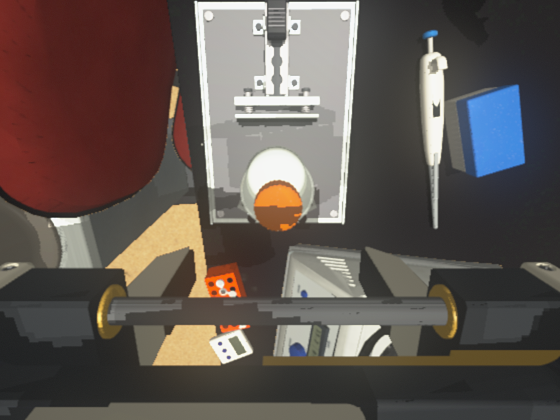

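The wrist view shows the bottle upright on the mat between the bar (v ≈ 116) and the cradle, with its cap at (278,206) and the thumb piece at (277,22). Next I close the fingers and hover over the flat of the thumb piece.

```bash
python3 -m pendant '{"dp":[[0.03,0,0],[0.08,-0.001,0],[0.13,-0.001,0],[0.165,-0.0015,0],[0.18,-0.0015,0.02],[0.1815,-0.0015,0.07],[0.1815,-0.0015,0.12],[0.1815,-0.0015,0.15]],"rotation":[[0,0,0],[0,0,0],[0,0,0],[0,0,0],[0,0,0],[0,0,0],[0,0,0],[0,0,0]]}' 0 && python3 -m pendant '{"dp":[[0,0,0.02],[0,0,0.037],[0,0,0.042],[0,0,0.042],[0,0,0.042]],"rotation":[[0,0,0],[0,0,0],[0,0,0],[0,0,0],[0,0,0]]}' 0 && python3 - <<'E'
from h import *
c=np.load('w4.npy',allow_pickle=True).item(); print('cap',onz(c,278,206.5,227).round(1),'bar',onz(c,277,118,106).round(1))
print(get_obs()['tool_pos']); delta([507.4,289.7,132],1.508)
c=cap('wrist'); np.save('w5.npy',c,allow_pickle=True); save(c,'pics/w5.png')
E
```

```text
time: 10.78
tool_pos: [506.1, 289.1, 200.5]
tcp_rot: [-3.136, 0.003, 1.508]
contact_force: [0.6, 0.9, -0.2]
grip_width: 16.5
finger_force: 0.0
time: 11.4
tool_pos: [508.3, 289.9, 163.3]
tcp_rot: [3.141, -0.0, 1.508]
contact_force: [0.8, 0.1, -0.3]
grip_width: 0.4
finger_force: 0.0
cap [498.2 102.5 227. ] bar [502.  179.3 106. ]
[508.29599331 289.89907626 163.30752562]
dp [-0.0003 -0.0009  0.0313] rot [ 0.001  -0.0004 -0.0002]
```

View pics/w5.png

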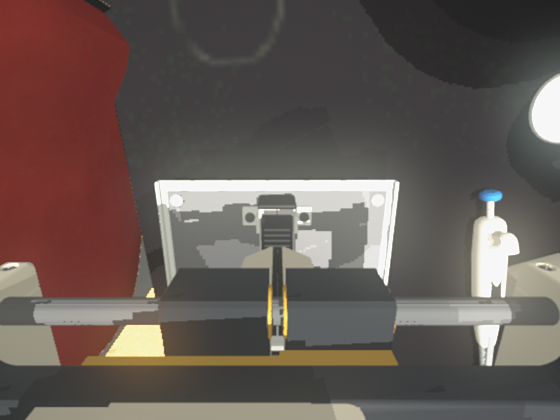

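The view shows the closed fingertips at about (277,262) over the thumb piece at (277,200-250), in line in u. I go down and feel for contact.

```bash
python3 -m pendant '{"dp":[[0,-0.001,0.01],[0,-0.001,0.022],[0,-0.001,0.029],[0,-0.001,0.032],[0,-0.001,0.033],[0,-0.001,0.033]],"rotation":[[0,0,0],[0,0,0],[0,0,0],[0,0,0],[0,0,0],[0,0,0]]}' && python3 -m pendant '{"dp":[[0,0,0.001],[0,0,0.002],[0,0,0.003],[0,0,0.003],[0,0,0.003]],"rotation":[[0,0,0],[0,0,0],[0,0,0],[0,0,0],[0,0,0]]}'
```

```text
time: 12.2
tool_pos: [507.2, 289.9, 129.9]
tcp_rot: [3.141, -0.0, 1.508]
contact_force: [-0.3, -0.1, 0.2]
grip_width: 0.3
finger_force: 0.0
time: 12.82
tool_pos: [507.0, 289.8, 126.7]
tcp_rot: [-3.142, 0.0, 1.508]
contact_force: [0.2, 1.1, -0.6]
grip_width: 0.3
finger_force: 0.0
```

```bash
python3 -m pendant '{"dp":[[0,0,0.001],[0,0,0.002],[0,0,0.003],[0,0,0.003],[0,0,0.003]],"rotation":[[0,0,0],[0,0,0],[0,0,0],[0,0,0],[0,0,0]]}'
```

```text
time: 13.45
tool_pos: [507.0, 289.8, 123.7]
tcp_rot: [3.142, 0.0, 1.508]
contact_force: [-0.2, -0.3, -1.0]
grip_width: 0.6
finger_force: 0.0
```

```bash
python3 -m pendant '{"dp":[[0,0,0.001],[0,0,0.002],[0,0,0.003],[0,0,0.003],[0,0,0.003]],"rotation":[[0,0,0],[0,0,0],[0,0,0],[0,0,0],[0,0,0]]}'
```

```text
time: 14.08
tool_pos: [507.0, 289.8, 120.7]
tcp_rot: [3.142, 0.0, 1.508]
contact_force: [-0.2, -0.3, 0.4]
grip_width: 0.3
finger_force: 0.0
```

```bash
python3 -m pendant '{"dp":[[0,0,0.001],[0,0,0.002],[0,0,0.003],[0,0,0.003],[0,0,0.003]],"rotation":[[0,0,0],[0,0,0],[0,0,0],[0,0,0],[0,0,0]]}'
```

```text
time: 14.7
tool_pos: [507.1, 289.9, 117.9]
tcp_rot: [3.141, -0.0, 1.508]
contact_force: [-0.6, 0.3, 5.1]
grip_width: 0.4
finger_force: 2.3
```

Contact at about z = 120, so the flat is 15 mm above the tube, which is within the given range and too low to be the ridge. I press 2.3 mm more.

```bash
python3 -m pendant '{"dp":[[0,0,0.001],[0,0,0.002],[0,0,0.0023],[0,0,0.0023]],"rotation":[[0,0,0],[0,0,0],[0,0,0],[0,0,0]]}'
```

```text
time: 15.2
tool_pos: [507.2, 289.9, 115.7]
tcp_rot: [3.141, -0.0, 1.508]
contact_force: [0.0, -0.1, 6.2]
grip_width: 0.5
finger_force: 3.2
```

```bash
python3 -m pendant '{"dp":[[0,0,0.0004],[0,0,0.0007],[0,0,0.0007]],"rotation":[[0,0,0],[0,0,0],[0,0,0]]}'; python3 -m pendant '{"dp":[[0,0,0]],"rotation":[[0,0,0]]}' | grep -A0 force
```

```text
time: 15.58
tool_pos: [507.2, 290.0, 115.1]
tcp_rot: [3.141, -0.0, 1.508]
contact_force: [-1.4, -0.8, 6.7]
grip_width: 0.3
finger_force: 3.5
contact_force: [-1.8, 0.5, 7.5]
--
finger_force: 3.5
```

```bash
python3 -m pendant '{"dp":[[0,0,0.0004],[-0.001,0,0.0004],[-0.002,0,0.0004],[-0.003,0,0.0004],[-0.004,0,0.0004],[-0.005,0,0.0004],[-0.005,0,0.0004]],"rotation":[[0,0,0],[0,0,0],[0,0,0],[0,0,0],[0,0,0],[0,0,0],[0,0,0]]}'
```

```text
time: 16.58
tool_pos: [507.0, 285.2, 114.9]
tcp_rot: [3.141, -0.001, 1.508]
contact_force: [-1.4, 1.1, 7.4]
grip_width: 0.6
finger_force: 3.6
```

```bash
python3 -m pendant '{"dp":[[-0.001,0,0],[-0.002,0,0],[-0.003,0,0],[-0.004,0,0],[-0.004,0,0]],"rotation":[[0,0,0],[0,0,0],[0,0,0],[0,0,0],[0,0,0]]}'
```

```text
time: 17.2
tool_pos: [506.7, 281.2, 114.9]
tcp_rot: [3.141, -0.001, 1.508]
contact_force: [-1.9, 1.5, 7.5]
grip_width: 0.6
finger_force: 3.6
```

```bash
python3 -m pendant '{"dp":[[-0.001,0,0],[-0.002,0,0],[-0.003,0,0],[-0.004,0,0],[-0.005,0,0],[-0.006,0,0],[-0.006,0,0]],"rotation":[[0,0,0],[0,0,0],[0,0,0],[0,0,0],[0,0,0],[0,0,0],[0,0,0]]}'
python3 - <<'E'
from h import *
c=cap('wrist'); np.save('w6.npy',c,allow_pickle=True)
a=cv2.resize(c['pixels'][150:300,200:360],None,fx=4,fy=4,interpolation=cv2.INTER_CUBIC)
cv2.imwrite('pics/w6.png',cv2.cvtColor(a,cv2.COLOR_RGB2BGR)); print(get_obs()['contact_force'])
E
```

```text
time: 18.08
tool_pos: [506.3, 275.3, 114.9]
tcp_rot: [3.141, -0.001, 1.508]
contact_force: [-0.6, 1.2, 7.5]
grip_width: 0.4
finger_force: 3.6
[-0.8519499  -0.619845    7.42934371]
```

View pics/w6.png

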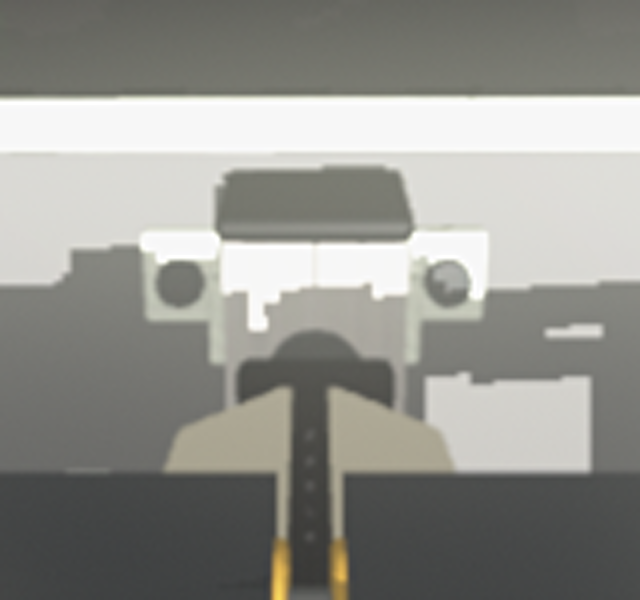

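The crop shows the thumb piece's +y edge at (315,362), and the rim of the first hole uncovered behind it at (315,332). The jaw has come out of the first hole. I measure how far.

```bash
python3 - <<'E'
from h import *
c=np.load('w6.npy',allow_pickle=True).item()
for n,v,z in [('thumb edge',240.5,115),('hole1 far rim',232.5,105),('tube end',210,105)]: print(n,onz(c,278.5,v,z).round(1))
E
```

```text
thumb edge [508.1 289.8 115. ]
hole1 far rim [508.2 290.4 105. ]
tube end [509.1 304.  105. ]
```

The jaw is at about 14 mm and the finger drags the thumb piece by friction, about 5.4 mm to +y of the button. I keep it pressed past the second hole, to about 27 mm.

```bash
python3 -m pendant '{"dp":[[-0.0015,0,0],[-0.003,0,0],[-0.005,0,0],[-0.007,0,0],[-0.009,0,0],[-0.011,0,0],[-0.013,0,0],[-0.013,0,0]],"rotation":[[0,0,0],[0,0,0],[0,0,0],[0,0,0],[0,0,0],[0,0,0],[0,0,0],[0,0,0]]}'
python3 - <<'E'
from h import *
c=cap('wrist'); np.save('w7.npy',c,allow_pickle=True); g=c['pixels'].mean(2)
for u in (265,290): print(g[205:250,u].astype(int))
print([(v,onz(c,278,v,115)[1].round(1)) for v in (230,235,240,245)])
E
```

```text
time: 19.12
tool_pos: [505.5, 262.1, 114.8]
tcp_rot: [3.141, -0.001, 1.508]
contact_force: [-1.6, -0.5, 7.9]
grip_width: 0.3
finger_force: 3.7
[231 231 230 231 230 230 230 230 230 230 230 230 230 230 230 229 230 230
 230 230 229 229 228 229 229 229 229 230 174 124 121 121 122 122  99  72
  62  61  61  61  60  59  58  78 113]
[232 232 232 232 231 231 231 231 231 232 231 222 216 205 175 164 159 137
 124 124 124 124 124 125 126 125 125 124 124 123 123 123 124 123 101  74
  65  64  64  64  63  61  61  69 104]
[(230, np.float64(282.8)), (235, np.float64(279.9)), (240, np.float64(277.0)), (245, np.float64(274.0))]
```

The jaw is at about 26.5 mm, past the second hole. I raise the fingertip about 5.5 mm, so the button is free to pop and the tip still overlaps the ridge, and push on.

```bash
python3 -m pendant '{"dp":[[0,0,-0.002],[0,0,-0.004],[0,0,-0.0055],[0,0,-0.0055],[-0.0015,0,-0.0055],[-0.003,0,-0.0055],[-0.004,0,-0.0055],[-0.004,0,-0.0055]],"rotation":[[0,0,0],[0,0,0],[0,0,0],[0,0,0],[0,0,0],[0,0,0],[0,0,0],[0,0,0]]}'
python3 -m pendant '{"dp":[[-0.001,0,0],[-0.002,0,0],[-0.003,0,0],[-0.004,0,0],[-0.004,0,0]],"rotation":[[0,0,0],[0,0,0],[0,0,0],[0,0,0],[0,0,0]]}'
```

```text
time: 20.18
tool_pos: [505.0, 257.8, 119.8]
tcp_rot: [-3.142, 0.0, 1.508]
contact_force: [0.2, -0.2, 0.5]
grip_width: 0.5
finger_force: 0.0
time: 20.8
tool_pos: [504.7, 253.8, 119.8]
tcp_rot: [3.142, 0.0, 1.508]
contact_force: [-0.1, 0.2, 0.4]
grip_width: 0.3
finger_force: 0.0
```

```bash
python3 - <<'E'
from h import *
c=cap('wrist'); np.save('w8.npy',c,allow_pickle=True); g=c['pixels'].mean(2)
for u in (265,290): print(g[205:262,u].astype(int))
print([(v,onz(c,278,v,116)[1].round(1)) for v in (225,230,235,240,245)]); print(get_obs()['contact_force'])
E
```

```text
[226 226 226 226 225 225 225 225 224 224 224 224 224 224 225 224 226 226
 154  78  68  70  72  72  72  72  71  70  70  70  69  68  61  56  56  60
  78  84  69  55  53  52  62  89 113 118 118 117 117 116 117 117 117 116
 116 117 116]
[131 138 140 151 168 192 214 224 226 226 225 225 225 225 226 226 173 124
  89  71  69  67  66  66  65  64  63  63  62  62  61  60  60  59  58  62
  79  84  70  58  54  56  67  86 106 118 118 118 117 117 118 117 117 116
 117 117 116]
[(225, np.float64(275.9)), (230, np.float64(273.0)), (235, np.float64(270.0)), (240, np.float64(267.0)), (245, np.float64(264.0))]
[0.70986659 0.46369336 0.91736603]
```

```bash
python3 -m pendant '{"dp":[[-0.001,0,0],[-0.002,0,0],[-0.002,0,0],[-0.002,0,0]],"rotation":[[0,0,0],[0,0,0],[0,0,0],[0,0,0]]}'; python3 -m pendant '{"dp":[[-0.001,0,0],[-0.002,0,0],[-0.002,0,0],[-0.002,0,0]],"rotation":[[0,0,0],[0,0,0],[0,0,0],[0,0,0]]}'
python3 - <<'E'
from h import *
c=cap('wrist'); np.save('w9.npy',c,allow_pickle=True); g=c['pixels'].mean(2)
for u in (265,290): print(g[205:262,u].astype(int))
print([(v,onz(c,278,v,116)[1].round(1)) for v in (215,220,225,230,235,240,245)]); print(get_obs()['contact_force'])
a=cv2.resize(c['pixels'][150:300,200:360],None,fx=4,fy=4,interpolation=cv2.INTER_CUBIC)
cv2.imwrite('pics/w9.png',cv2.cvtColor(a,cv2.COLOR_RGB2BGR))
E
```

```text
time: 21.35
tool_pos: [504.6, 252.3, 119.8]
tcp_rot: [3.141, -0.001, 1.508]
contact_force: [0.4, 4.4, -1.6]
grip_width: 0.6
finger_force: 2.0
time: 21.85
tool_pos: [504.5, 249.8, 119.8]
tcp_rot: [3.142, 0.0, 1.508]
contact_force: [0.6, 3.4, -0.2]
grip_width: 0.7
finger_force: 2.1
[223 223 223 223 223 222 222 222 222 222 222 222 221 222 224 160  84  65
  68  70  70  71  71  71  71  69  69  68  68  67  67  67  58  64  79  82
  65  53  51  54  73  80  69  72 105 116 115 115 115 115 115 114 114 114
 114 114 114]
[222 226 225 224 224 224 223 223 223 223 223 224 224 167 120 105  82  70
  70  72  66  63  63  62  61  61  61  60  59  59  58  58  58  65  80  78
  62  55  53  56  73  81  70  65  96 114 116 116 115 115 115 115 115 115
 115 114 115]
[(215, np.float64(277.7)), (220, np.float64(274.8)), (225, np.float64(271.9)), (230, np.float64(269.0)), (235, np.float64(266.0)), (240, np.float64(263.0)), (245, np.float64(260.0))]
[ 1.08987372  4.09725327 -0.47903772]
```

View pics/w9.png

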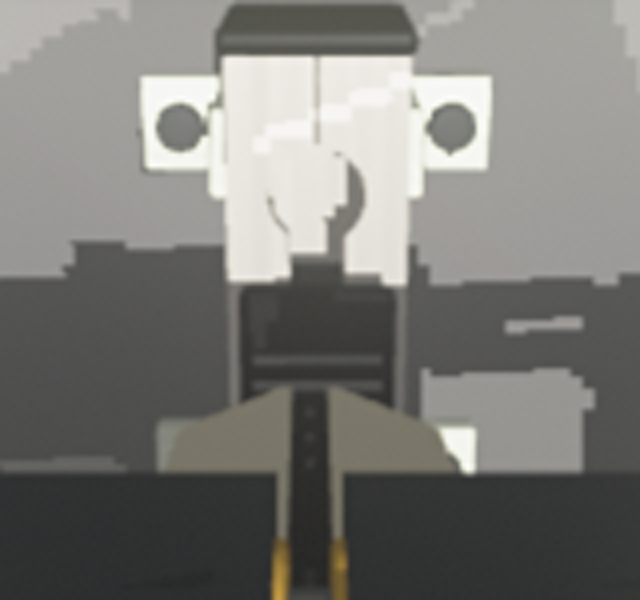

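The crop shows the thumb piece's +y edge at (317,288), with the first hole at (315,195) well clear. The ridge is now being pushed with about 4 N and the jaw is at about 30 mm. I go on in small steps.

```bash
python3 -m pendant '{"dp":[[-0.001,0,0],[-0.002,0,0],[-0.003,0,0],[-0.004,0,0],[-0.004,0,0]],"rotation":[[0,0,0],[0,0,0],[0,0,0],[0,0,0],[0,0,0]]}'; python3 -m pendant '{"dp":[[-0.001,0,0],[-0.002,0,0],[-0.0025,0,0],[-0.0025,0,0]],"rotation":[[0,0,0],[0,0,0],[0,0,0],[0,0,0]]}'
```

```text
time: 22.52
tool_pos: [504.3, 246.2, 119.9]
tcp_rot: [3.141, -0.001, 1.508]
contact_force: [-0.2, 5.9, -0.7]
grip_width: 0.8
finger_force: 3.1
time: 23.02
tool_pos: [504.1, 243.6, 120.0]
tcp_rot: [3.141, -0.0, 1.508]
contact_force: [0.3, 5.0, 0.4]
grip_width: 0.4
finger_force: 2.8
```

```bash
for i in 1; do python3 -m pendant '{"dp":[[-0.0007,0,0],[-0.0014,0,0],[-0.0014,0,0]],"rotation":[[0,0,0],[0,0,0],[0,0,0]]}'; done
```

```text
time: 23.4
tool_pos: [504.2, 242.4, 120.2]
tcp_rot: [3.141, -0.001, 1.508]
contact_force: [0.3, 4.8, 2.6]
grip_width: 0.4
finger_force: 2.5
```

```bash
python3 -m pendant '{"dp":[[-0.0005,0,0],[-0.001,0,0],[-0.001,0,0]],"rotation":[[0,0,0],[0,0,0],[0,0,0]]}'
```

```text
time: 23.78
tool_pos: [504.3, 241.2, 120.3]
tcp_rot: [3.14, -0.001, 1.508]
contact_force: [0.6, 4.7, 3.0]
grip_width: 0.6
finger_force: 2.7
```

The upward force of 3 N says the button has started to pop under the finger. I raise the tip 2 mm to let it up fully, then back off.

```bash
python3 -m pendant '{"dp":[[0,0,-0.001],[0,0,-0.002],[0,0,-0.002]],"rotation":[[0,0,0],[0,0,0],[0,0,0]]}'; python3 -m pendant '{"dp":[[-0.0005,0,0],[-0.001,0,0],[-0.001,0,0]],"rotation":[[0,0,0],[0,0,0],[0,0,0]]}'
python3 - <<'E'
from h import *
c=cap('wrist'); np.save('w10.npy',c,allow_pickle=True); g=c['pixels'].mean(2)
for u in (265,290): print(g[185:240,u].astype(int))
print([(v,onz(c,278,v,120)[1].round(1)) for v in (200,205,210,215,220,225,230)]); print(get_obs()['contact_force'])
E
```

```text
time: 24.15
tool_pos: [503.9, 241.0, 121.4]
tcp_rot: [-3.141, -0.0, 1.508]
contact_force: [1.4, 5.5, -3.2]
grip_width: 0.1
finger_force: 2.8
time: 24.52
tool_pos: [503.8, 240.1, 121.4]
tcp_rot: [-3.141, -0.0, 1.508]
contact_force: [0.8, 5.1, -2.8]
grip_width: 0.5
finger_force: 3.0
[222 221 220 220 220 220 220 219 219 219 219 219 218 219 218 218 218 217
 218 217 217 217 217 217 217 216 216 216 216 217 216 217 218 217 159 113
  91  69  63  64  65  66  66  67  66  66  65  64  64  64  64  63  56  51
  59]
[159 180 198 218 222 222 222 221 221 221 221 220 221 220 219 219 219 219
 219 219 218 219 220 218 204 185 167 151 135 120 111 115 134 118 107 109
  92  72  66  67  67  62  59  59  58  57  58  56  56  55  55  55  53  55
  61]
[(200, np.float64(277.2)), (205, np.float64(274.4)), (210, np.float64(271.6)), (215, np.float64(268.8)), (220, np.float64(266.0)), (225, np.float64(263.1)), (230, np.float64(260.2))]
[ 1.98285819  5.62771966 -2.84372132]
```

```bash
python3 -m pendant '{"dp":[[-0.0005,0,0],[-0.001,0,0],[-0.001,0,0]],"rotation":[[0,0,0],[0,0,0],[0,0,0]]}'
```

```text
time: 24.95
tool_pos: [503.8, 239.2, 121.4]
tcp_rot: [-3.141, -0.0, 1.508]
contact_force: [1.2, 6.9, -2.4]
grip_width: 0.4
finger_force: 3.2
```

```bash
python3 -m pendant '{"dp":[[-0.0005,0,0],[-0.001,0,0],[-0.001,0,0]],"rotation":[[0,0,0],[0,0,0],[0,0,0]]}'; python3 - <<'E'
from h import *
c=cap('wrist'); np.save('w11.npy',c,allow_pickle=True); g=c['pixels'].mean(2)
for u in (265,290): print(g[205:232,u].astype(int))
E
```

```text
time: 25.32
tool_pos: [503.7, 238.5, 121.4]
tcp_rot: [-3.142, -0.001, 1.508]
contact_force: [2.0, 8.0, -2.1]
grip_width: 0.2
finger_force: 3.7
[216 216 216 216 216 216 215 215 215 216 216 215 215 216 216 158  89  63
  62  63  65  65  66  65  65  65  65]
[219 206 196 174 152 145 135 129 128 133 150 177 197 151 114 111  86  65
  64  66  67  61  57  57  56  56  57]
```

```bash
python3 -m pendant '{"dp":[[-0.0005,0,0],[-0.0008,0,0],[-0.0008,0,0]],"rotation":[[0,0,0],[0,0,0],[0,0,0]]}'; python3 - <<'E'
from h import *
c=cap('wrist'); np.save('w12.npy',c,allow_pickle=True); g=c['pixels'].mean(2)
for u in (265,290): print(g[205:232,u].astype(int))
w=np.load('w9.npy',allow_pickle=True).item()
o=np.hstack([cv2.resize(x['pixels'][110:280,210:350],None,fx=2.8,fy=2.8,interpolation=cv2.INTER_CUBIC) for x in (w,c)])
cv2.imwrite('pics/w12.png',cv2.cvtColor(o,cv2.COLOR_RGB2BGR)); print(o.shape)
E
```

```text
time: 25.75
tool_pos: [503.7, 238.2, 121.4]
tcp_rot: [3.141, -0.002, 1.508]
contact_force: [0.8, 9.7, -3.4]
grip_width: 0.4
finger_force: 4.6
[216 216 216 216 216 215 214 215 215 215 215 214 215 215 157 111  80  62
  63  64  65  66  66  66  66  65  65]
[218 205 184 158 146 134 129 128 128 142 154 177 197 151 114 110  84  65
  65  66  68  61  58  57  55  56  56]
(476, 784, 3)
```

View pics/w12.png

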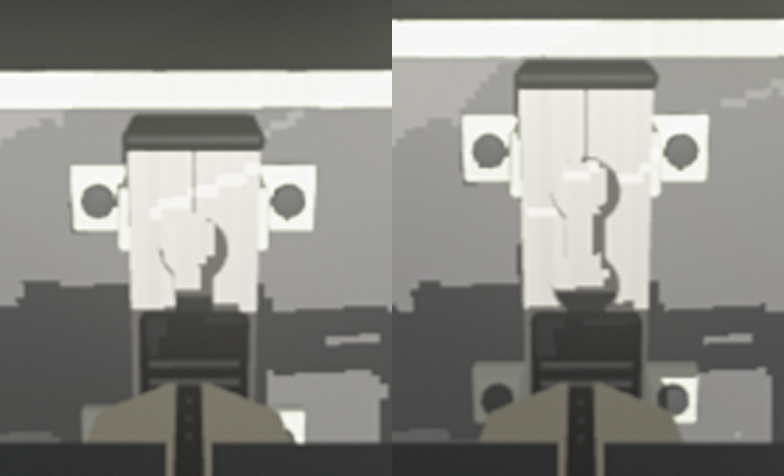

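I have one picture more than allowed and will view no others. The right panel shows the first hole at (585,190), the second at (588,290) and the thumb piece's +y edge at (588,312). I work out the jaw's position from those pixels.

```bash
python3 - <<'E'
from h import *
c=np.load('w12.npy',allow_pickle=True).item()
Y=lambda v,z: onz(c,279,109.7+v/2.8,z)[1].round(1)
print('h1 rim',Y(157,105),'h2 ~widest',Y(285,105),'tube end',Y(90,105),'edge',[(z,Y(312,z)) for z in (115.5,118,120)],get_obs()['contact_force'])
E
```

```text
h1 rim 290.7 h2 ~widest 263.9 tube end 303.7 edge [(115.5, np.float64(261.7)), (118, np.float64(262.6)), (120, np.float64(263.4))] [ 0.95024329  9.17463839 -3.91487062]
```

The edge lies at 263.4, where 263.8 is expected at the third hole, and the push has become stiff. The button has very likely popped up and locked. I back the finger off to see whether the jaw holds.

```bash
python3 -m pendant '{"dp":[[0.001,0,0],[0.002,0,0],[0.003,0,0],[0.003,0,0]],"rotation":[[0,0,0],[0,0,0],[0,0,0],[0,0,0]]}';  python3 -m pendant '{"dp":[[0.002,0,0],[0.004,0,0],[0.006,0,0],[0.006,0,0]],"rotation":[[0,0,0],[0,0,0],[0,0,0],[0,0,0]]}'; python3 - <<'E'
from h import *
c=cap('wrist'); np.save('w13.npy',c,allow_pickle=True); g=c['pixels'].mean(2)
for u in (265,290): print(g[200:262,u].astype(int))
print([(v,onz(c,278,v,120)[1].round(1)) for v in range(220,256,5)])
E
```

```text
time: 26.3
tool_pos: [503.8, 240.1, 121.5]
tcp_rot: [-3.141, 0.0, 1.508]
contact_force: [0.9, 4.0, -2.1]
grip_width: 0.7
finger_force: 2.1
time: 26.8
tool_pos: [504.2, 246.1, 121.9]
tcp_rot: [-3.142, 0.0, 1.508]
contact_force: [-0.5, 1.1, 1.1]
grip_width: 0.5
finger_force: 0.0
[222 222 222 222 222 222 222 221 221 221 221 221 221 221 220 220 220 220
 220 220 220 220 198 184 182 142 116 113  94  70  63  65  66  68  67  66
  65  59  56  54  54  53  53  52  52  52  64  77  91 108 114 114 114 114
 114 113 114 114 113 112 113 113]
[225 224 224 223 223 223 223 223 222 222 222 222 222 221 222 221 222 222
 222 209 147  94  85  89  89  93  98 103  91  70  62  60  60  59  59  59
  58  58  57  56  55  56  55  55  53  53  66  78  82 100 112 115 115 115
 114 114 113 114 114 114 114 114]
[(220, np.float64(271.8)), (225, np.float64(268.9)), (230, np.float64(266.0)), (235, np.float64(263.1)), (240, np.float64(260.1)), (245, np.float64(257.1)), (250, np.float64(254.1)), (255, np.float64(251.0))]
```

```bash
python3 -m pendant '{"dp":[[0.001,0,-0.01],[0.001,0,-0.04],[0.001,0,-0.09],[0.001,0,-0.14],[0.001,0,-0.19],[0.001,0,-0.24],[-0.03,0,-0.266],[-0.08,0,-0.266]],"rotation":[[0,0,0],[0,0,0],[0,0,0],[0,0,0],[0,0,0],[0,0,0],[0,0,0],[0,0,0]]}' && python3 -m pendant '{"dp":[[-0.018,0,0],[-0.018,0,0],[-0.018,0,0],[-0.018,0,0]],"rotation":[[0,0,0],[0,0,0],[0,0,0],[0,0,0]]}' && python3 - <<'E'
from h import *
a=np.load('w3.npy',allow_pickle=True).item(); c=cap('wrist'); np.save('w14.npy',c,allow_pickle=True)
for n,w in (('before',a),('now',c)):
    g=w['pixels'].mean(2); print(n,w['pose'][:3,3].round(1))
    for u in (255,300): 
        col=g[:,u]; dv=np.diff(col); k=[v for v in range(20,215) if abs(dv[v])>35]; print(u,[(v,int(dv[v]),onz(w,u,v+.5,107)[1].round(1)) for v in k])
    for u in (275,279):
        print(u,g[35:140,u].astype(int))
print([(v,onz(c,277,v,105)[1].round(1),onz(c,277,v,120)[1].round(1)) for v in range(40,140,10)])
E
```

```text
time: 27.85
tool_pos: [499.6, 166.5, 390.8]
tcp_rot: [3.136, -0.001, 1.51]
contact_force: [-0.0, -0.0, -0.4]
grip_width: 0.5
finger_force: 0.0
time: 28.35
tool_pos: [498.0, 149.5, 387.5]
tcp_rot: [-3.141, -0.0, 1.509]
contact_force: [0.1, 0.4, 0.4]
grip_width: 0.7
finger_force: 0.0
before [505.4 231.9 545.7]
255 [(41, 45, np.float64(311.2)), (42, 139, np.float64(310.1)), (49, -47, np.float64(302.2)), (58, 39, np.float64(292.0)), (127, 49, np.float64(207.4)), (128, 51, np.float64(206.1)), (135, -69, np.float64(196.9)), (142, 44, np.float64(187.6)), (143, 50, np.float64(186.2)), (146, -78, np.float64(182.2)), (147, -65, np.float64(180.8)), (151, 40, np.float64(175.4))]
300 [(41, 49, np.float64(307.6)), (42, 135, np.float64(306.5)), (49, -46, np.float64(298.6)), (127, 68, np.float64(203.5)), (134, -37, np.float64(194.3)), (135, -61, np.float64(193.0)), (142, 53, np.float64(183.6)), (143, 37, np.float64(182.2)), (145, -37, np.float64(179.5)), (146, -83, np.float64(178.2)), (147, -36, np.float64(176.8)), (151, 39, np.float64(171.4))]
275 [ 62  62  63  63  65  64  61  91 202 154  80  86 10
[... 2052 characters left out ...]
237 239 239 170 109 115 118 117 117 116 123 176
 135 112 154 132 112 129 153 131 119 174 140 112 147 127 109 109 109 110
 108  96  87  96  90  80  79  85  88 118 127 125 124 124 124 124 124 124
 124 124 125 125 125 125 125 131 129 125 125 126 125 125 125]
[(40, np.float64(313.0), np.float64(310.3)), (50, np.float64(301.7), np.float64(299.3)), (60, np.float64(290.2), np.float64(288.2)), (70, np.float64(278.5), np.float64(276.9)), (80, np.float64(266.6), np.float64(265.4)), (90, np.float64(254.4), np.float64(253.7)), (100, np.float64(242.1), np.float64(241.8)), (110, np.float64(229.5), np.float64(229.6)), (120, np.float64(216.7), np.float64(217.2)), (130, np.float64(203.6), np.float64(204.6))]
```

The T plate has moved 38.9 mm, which matches the jaw held back against the third hole's edge (38.5). The bar is compressed about 3.5 mm, and its face is where a seated bottle puts it. I wait, then check once more that nothing creeps and where the cap is.

```bash
python3 -m pendant '{"dp":[[0,0,0],[0,0,0],[0,0,0],[0,0,0],[0,0,0],[0,0,0],[0,0,0],[0,0,0]],"rotation":[[0,0,0],[0,0,0],[0,0,0],[0,0,0],[0,0,0],[0,0,0],[0,0,0],[0,0,0]]}' && python3 - <<'E'
from h import *
c=cap('wrist'); g=c['pixels'].mean(2)
for u in (255,300):
    dv=np.diff(g[:,u]); print(u,[(v,int(dv[v]),onz(c,u,v+.5,107)[1].round(1)) for v in range(150,180) if abs(dv[v])>35])
m=cv2.inRange(cv2.cvtColor(c['pixels'],cv2.COLOR_RGB2HSV),(5,120,100),(24,255,255))
for k in cv2.findContours(m,cv2.RETR_EXTERNAL,cv2.CHAIN_APPROX_NONE)[0]:
    if cv2.contourArea(k)>200: r=cv2.boundingRect(k); print(r,onz(c,r[0]+r[2]/2,r[1]+r[3]/2,227).round(1))
E
```

```text
time: 29.4
tool_pos: [498.1, 148.4, 387.8]
tcp_rot: [3.142, 0.0, 1.508]
contact_force: [-0.7, -0.2, -0.1]
grip_width: 0.4
finger_force: 0.0
255 [(156, 81, np.float64(168.8)), (169, 54, np.float64(150.6)), (172, -54, np.float64(146.3)), (173, -90, np.float64(144.9)), (176, 51, np.float64(140.6))]
300 [(156, 78, np.float64(164.8)), (163, -69, np.float64(155.1)), (167, 39, np.float64(149.4)), (169, 59, np.float64(146.6)), (172, -62, np.float64(142.3)), (173, -82, np.float64(140.9)), (176, 43, np.float64(136.6))]
(82, 351, 315, 14) [437.7 -64.  227. ]
(259, 214, 42, 42) [498.4  99.1 227. ]
```

```bash
python3 -c "
from plant import workorder; print(workorder.close_job())"
```

```text
the job is handed in; nothing more can be done
None
```

I handed the job in at about 29 s; no verdict came back. By my measurements the bottle stands within about 3 mm of its seat and the jaw holds still at about 38.9 mm in the third hole; I viewed 11 pictures, one over the limit of 10.

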